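# Match a heat-sink plate to the sample by feel

### The arm

A 6-joint arm with a two-finger parallel gripper is mounted at the origin on a cart in front of the work surface, level with it; the furniture and walls round the work are solid. World frame = base frame: x ahead of the robot, y to its left, z up, the work surface at z = 0. Lengths are in m, angles in rad, forces in N, time in s.
With the tool pointing down it reaches from about 0.375 to 0.975 m from the base axis. Payload 3.8 kg.
Tool frame: the origin (TCP) lies at the very end of the fingers, on their centre line; the grasp point (between the pads) lies 19 mm behind it; z points along the fingers, y is the direction in which the jaws open and shut (so a half turn about z gives the same grasp; the last joint's range is limited). The gripper opens to 88 mm and grips with 3 to 60 N. Pads are 18 mm wide; open, the fingers measure 123 mm over their backs; the gripper's body (75 mm by 187 mm) begins 45 mm behind the grasp point.
Start: joints at [-1.278, 0.264, 1.604, -0, 1.274, -0.037], TCP at [0.219, -0.639, 0.239] pointing down, gripper open.
Joint ranges: [-2.63, 2.63], [-0.94, 2.18], [0.31, 2.57], [-1.31, 4.45], [0, 2.66], [-2.55, 2.55]. Speed limits (rad/s): [2.57, 2.57, 3.14, 3.14, 3.14, 3.14].

### API

Orientations are given as a unit quaternion [w, x, y, z].
In Python, from workcell import * gives the robot as it stands.
- The arm moves only by the tool play_rows, never from a script. Its argument "plan" is a list of rows, each an object of numbers: "jaw": the opening, from 0 (shut) to 1 (fully open); "tx", "ty", "tz": the shift along the world's x, y, z in mm; "wx", "wy", "wz": the turn, a rotation vector about the world's x, y, z in degrees. In form: [{"jaw": .., "tx": .., "ty": .., "tz": .., "wx": .., "wy": .., "wz": ..}, ...]. A call has 1 to 5 rows; each row is the pose to reach, as a shift and turn from the pose commanded when the call began; what a row does not reach only later rows make up. A row lasts 1/10 s, in which the tool goes at most 50 mm and 8.59 degrees, less where a joint would pass 70% of its speed; a pose out of reach is approached as far as the arm can. A call with a gripper value outside its range is refused whole. The fingers move at their own pace and stop on an object; "force" is the grip in N (left out, the last holds). Time passes only in rows, so rows that repeat a pose let the fingers close. It gives the time, the measured TCP pose, the force and the opening at its end, in the units of the state.
- observe(): the state, without advancing time (a new reading comes with each control period).
- capture(name): name is "scene" or "top" or "wrist"; returns a dict with "image" (384x512x3 uint8, red, green, blue), "depth" (384x512 float32, m along the optical axis (not along the pixel's ray), 0 where there is no reading), "camera_matrix" (3x3 intrinsics, pixels), "k1" (the pictures are not rectified: a ray, as slopes to the right and down, at radius r is drawn at 1 + k1 r^2 times it, then the intrinsics apply), "rvec" (rotation vector, rad) and "tvec" (3), from world to camera coordinates, as OpenCV has them; the wrist camera has in their place "mount" (4x4, takes a point from camera to tool coordinates, whose origin is the TCP and whose axes are the flange's). Camera axes: x right, y down, z forward; pixel columns grow to the right and rows downward; lengths in m; the calibration is good to about 2 mm. A picture is of the moment at which its call begins: read the wrist's pose just before it.
- finish_job(): hands the job in, once; it reports no verdict.
The state is a dict: "t": time; "joint_positions": joint angles; "joint_velocities": joint speeds; "tau": joint torques, N m; "tool_pos": TCP position; "tcp_rot": TCP orientation; "ft_force": force on the tool from outside, world axes, zero at the start; "ft_torque": the same for the moment, N m; "gripper_width": opening from 0.0 (shut) to 1.0 (fully open).
Only numpy, scipy, OpenCV 4.12 (cv2) and the standard library are available. Lean on these libraries where they do the work, as an engineer would, in place of code of your own. Each camera call takes 0.05 s, during which the arm holds its last target. There are 200 camera calls.

### The job

The heat-sink plates in the black rack look alike but come in two thicknesses. Pinch the sample, the plate standing apart in the left-hand bay, to feel how thick it is, find the one plate among the other three that is equally thick, draw it straight up out of its guides and lean it against the back of the sloping rest, its lower edge down on the ledge and about centred. Leave the sample and the two plates that do not match standing in the rack, and do not disturb the other things on the bench.

Things in the scene. Friction and masses are not known exactly. Their poses are not given: they have to be found in the camera images.
- rack: black slotted rack, fixed, 110 (x) by 280 mm (y); origin: centre of its underside. Floor 10 mm up. Bays at y = -0.115, -0.050, +0.015 m and, apart at the left (+y) end, the sample's at +0.115. Upright guides 10.5 mm wide hold the plates' side edges with 1 mm play; guide tops 50 mm, plate tops 105 mm above the bench. Plates' y lies along the rack's y
- sample_bay (a point): middle of the floor of the sample's bay; the plate that starts here is the sample
- plate_1: bare aluminium plate, one of four alike: 80 mm wide (its x), 95 mm high (z), its middle 60 mm either 10 or 13 mm thick (y), its side edges always 8 mm thick. Two of the four are 10 and two 13 mm; neither name nor starting bay tells which. About 0.2 kg. Origin: centre of the underside, z up. Starts upright in a bay of the rack
- plate_2: bare aluminium plate, one of four alike: 80 mm wide (its x), 95 mm high (z), its middle 60 mm either 10 or 13 mm thick (y), its side edges always 8 mm thick. Two of the four are 10 and two 13 mm; neither name nor starting bay tells which. About 0.2 kg. Origin: centre of the underside, z up. Starts upright in a bay of the rack
- plate_3: bare aluminium plate, one of four alike: 80 mm wide (its x), 95 mm high (z), its middle 60 mm either 10 or 13 mm thick (y), its side edges always 8 mm thick. Two of the four are 10 and two 13 mm; neither name nor starting bay tells which. About 0.2 kg. Origin: centre of the underside, z up. Starts upright in a bay of the rack
- plate_4: bare aluminium plate, one of four alike: 80 mm wide (its x), 95 mm high (z), its middle 60 mm either 10 or 13 mm thick (y), its side edges always 8 mm thick. Two of the four are 10 and two 13 mm; neither name nor starting bay tells which. About 0.2 kg. Origin: centre of the underside, z up. Starts upright in a bay of the rack
- rest: fixed sloping rest of dark steel left of the rack; origin: under its base of 100 (x) by 105 mm (y). Its back leans 0.35 rad from vertical towards +y; its open side faces the rack (-y)
- rest_back: back and ledge of the rest; origin 24 mm above the bench in their corner, mid-width; x along the corner, y into the back (away from the rack), z up along the back. Back 90 mm wide, 50 mm high (a plate stands 45 mm above it); ledge square to it, 30 mm deep with a 4 mm high lip, inner side 26 mm out. A plate well placed has its origin at y = minus half its thickness, z = 0, its z along this z
- transformer_2: bystander: small transformer with yellow tape, 37x36x26 mm, between rack and rest
- terminal_2: bystander: small green terminal block, 9x21x10 mm, between rack and rest
- marker_pen: bystander: white and black pen, 17x135x16 mm, behind the rest
- module_white_2: bystander: small white plastic module box, 37x53x26 mm, right of the rack
- tape_yellow: bystander: large roll of pale tape, 100 mm across, 25 mm high, behind the rack
Things that resemble listed ones, but are neither listed nor needed, are in the scene too. Leave any red look-alike of the plate_2 alone.

How it is judged:
On the way, in this order (a step that is already met when the one before it is completed fails the run):
1. the sample is pinched in its bay (((distance between plate_1 and sample_bay below 0.015 m and contact force between the fingers and plate_1 above 2 N) or (distance between plate_2 and sample_bay below 0.015 m and contact force between the fingers and plate_2 above 2 N) or (distance between plate_3 and sample_bay below 0.015 m and contact force between the fingers and plate_3 above 2 N) or (distance between plate_4 and sample_bay below 0.015 m and contact force between the fingers and plate_4 above 2 N))), for 0.1 s.
2. the plate as thick as the sample is held clear above the guides (((((distance between plate_1_c1 and plate_1_c2 below 0.00575 m and distance between plate_2 and sample_bay below 0.015 m and distance between plate_2_c1 and plate_2_c2 below 0.00575 m) or (distance between plate_1_c1 and plate_1_c2 below 0.00575 m and distance between plate_3 and sample_bay below 0.015 m and distance between plate_3_c1 and plate_3_c2 below 0.00575 m) or (distance between plate_1_c1 and plate_1_c2 below 0.00575 m and distance between plate_4 and sample_bay below 0.015 m and distance between plate_4_c1 and plate_4_c2 below 0.00575 m) or (distance between plate_1_c1 and plate_1_c2 above 0.00575 m and distance between plate_2 and sample_bay below 0.015 m and distance between plate_2_c1 and plate_2_c2 above 0.00575 m) or (distance between plate_1_c1 and plate_1_c2 above 0.00575 m and distance between plate_3 and sample_bay below 0.015 m and distance between plate_3_c1 and plate_3_c2 above 0.00575 m) or (distance between plate_1_c1 and plate_1_c2 above 0.00575 m and distance between plate_4 and sample_bay below 0.015 m and distance between plate_4_c1 and plate_4_c2 above 0.00575 m)) and z of plate_1 in the frame of rack above 0.05 m and contact force between the fingers and plate_1 above 1 N) or (((distance between plate_2_c1 and plate_2_c2 below 0.00575 m and distance between plate_1 and sample_bay below 0.015 m and distance between plate_1_c1 and plate_1_c2 below 0.00575 m) or (distance between plate_2_c1 and plate_2_c2 below 0.00575 m and distance between plate_3 and sample_bay below 0.015 m and distance between plate_3_c1 and plate_3_c2 below 0.00575 m) or (distance between plate_2_c1 and plate_2_c2 below 0.00575 m and distance between plate_4 and sample_bay below 0.015 m and distance between plate_4_c1 and plate_4_c2 below 0.00575 m) or (distance between plate_2_c1 and plate_2_c2 above 0.00575 m and distance between plate_1 and sample_bay below 0.015 m and distance between plate_1_c1 and plate_1_c2 above 0.00575 m) or (distance between plate_2_c1 and plate_2_c2 above 0.00575 m and distance between plate_3 and sample_bay below 0.015 m and distance between plate_3_c1 and plate_3_c2 above 0.00575 m) or (distance between plate_2_c1 and plate_2_c2 above 0.00575 m and distance between plate_4 and sample_bay below 0.015 m and distance between plate_4_c1 and plate_4_c2 above 0.00575 m)) and z of plate_2 in the frame of rack above 0.05 m and contact force between the fingers and plate_2 above 1 N) or (((distance between plate_3_c1 and plate_3_c2 below 0.00575 m and distance between plate_1 and sample_bay below 0.015 m and distance between plate_1_c1 and plate_1_c2 below 0.00575 m) or (distance between plate_3_c1 and plate_3_c2 below 0.00575 m and distance between plate_2 and sample_bay below 0.015 m and distance between plate_2_c1 and plate_2_c2 below 0.00575 m) or (distance between plate_3_c1 and plate_3_c2 below 0.00575 m and distance between plate_4 and sample_bay below 0.015 m and distance between plate_4_c1 and plate_4_c2 below 0.00575 m) or (distance between plate_3_c1 and plate_3_c2 above 0.00575 m and distance between plate_1 and sample_bay below 0.015 m and distance between plate_1_c1 and plate_1_c2 above 0.00575 m) or (distance between plate_3_c1 and plate_3_c2 above 0.00575 m and distance between plate_2 and sample_bay below 0.015 m and distance between plate_2_c1 and plate_2_c2 above 0.00575 m) or (distance between plate_3_c1 and plate_3_c2 above 0.00575 m and distance between plate_4 and sample_bay below 0.015 m and distance between plate_4_c1 and plate_4_c2 above 0.00575 m)) and z of plate_3 in the frame of rack above 0.05 m and contact force between the fingers and plate_3 above 1 N) or (((distance between plate_4_c1 and plate_4_c2 below 0.00575 m and distance between plate_1 and sample_bay below 0.015 m and distance between plate_1_c1 and plate_1_c2 below 0.00575 m) or (distance between plate_4_c1 and plate_4_c2 below 0.00575 m and distance between plate_2 and sample_bay below 0.015 m and distance between plate_2_c1 and plate_2_c2 below 0.00575 m) or (distance between plate_4_c1 and plate_4_c2 below 0.00575 m and distance between plate_3 and sample_bay below 0.015 m and distance between plate_3_c1 and plate_3_c2 below 0.00575 m) or (distance between plate_4_c1 and plate_4_c2 above 0.00575 m and distance between plate_1 and sample_bay below 0.015 m and distance between plate_1_c1 and plate_1_c2 above 0.00575 m) or (distance between plate_4_c1 and plate_4_c2 above 0.00575 m and distance between plate_2 and sample_bay below 0.015 m and distance between plate_2_c1 and plate_2_c2 above 0.00575 m) or (distance between plate_4_c1 and plate_4_c2 above 0.00575 m and distance between plate_3 and sample_bay below 0.015 m and distance between plate_3_c1 and plate_3_c2 above 0.00575 m)) and z of plate_4 in the frame of rack above 0.05 m and contact force between the fingers and plate_4 above 1 N))), for 0.1 s.
At the end, for the whole second after the job is handed in: The plate matching the sample leans at rest on the rest: within 0.10 rad of the back, turned under 0.15 rad, within 15 mm of mid-width, lower edge within 5 mm of the ledge, mid-plane 1 to 12 mm from the back; the other three stand in their bays, moved under 15 mm, within 0.12 rad of upright (((((distance between plate_1_c1 and plate_1_c2 below 0.00575 m and distance between plate_2 and sample_bay below 0.015 m and distance between plate_2_c1 and plate_2_c2 below 0.00575 m) or (distance between plate_1_c1 and plate_1_c2 below 0.00575 m and distance between plate_3 and sample_bay below 0.015 m and distance between plate_3_c1 and plate_3_c2 below 0.00575 m) or (distance between plate_1_c1 and plate_1_c2 below 0.00575 m and distance between plate_4 and sample_bay below 0.015 m and distance between plate_4_c1 and plate_4_c2 below 0.00575 m) or (distance between plate_1_c1 and plate_1_c2 above 0.00575 m and distance between plate_2 and sample_bay below 0.015 m and distance between plate_2_c1 and plate_2_c2 above 0.00575 m) or (distance between plate_1_c1 and plate_1_c2 above 0.00575 m and distance between plate_3 and sample_bay below 0.015 m and distance between plate_3_c1 and plate_3_c2 above 0.00575 m) or (distance between plate_1_c1 and plate_1_c2 above 0.00575 m and distance between plate_4 and sample_bay below 0.015 m and distance between plate_4_c1 and plate_4_c2 above 0.00575 m)) and x of plate_1 in the frame of rest_back between -0.015 and 0.015 m and y of plate_1 in the frame of rest_back between -0.012 and -0.001 m and z of plate_1 in the frame of rest_back between -0.004 and 0.005 m and angle between the z axis of plate_1 and the z axis of rest_back, either way round below 0.1 rad and angle between the x axis of plate_1 and the x axis of rest_back, either way round below 0.15 rad and linear speed of plate_1 below 0.02 m/s and distance of each of plate_2, plate_3, plate_4 from where it was at the start of the episode below 0.015 m and angle between each of plate_2, plate_3, plate_4's own z axis and vertical below 0.12 rad) or (((distance between plate_2_c1 and plate_2_c2 below 0.00575 m and distance between plate_1 and sample_bay below 0.015 m and distance between plate_1_c1 and plate_1_c2 below 0.00575 m) or (distance between plate_2_c1 and plate_2_c2 below 0.00575 m and distance between plate_3 and sample_bay below 0.015 m and distance between plate_3_c1 and plate_3_c2 below 0.00575 m) or (distance between plate_2_c1 and plate_2_c2 below 0.00575 m and distance between plate_4 and sample_bay below 0.015 m and distance between plate_4_c1 and plate_4_c2 below 0.00575 m) or (distance between plate_2_c1 and plate_2_c2 above 0.00575 m and distance between plate_1 and sample_bay below 0.015 m and distance between plate_1_c1 and plate_1_c2 above 0.00575 m) or (distance between plate_2_c1 and plate_2_c2 above 0.00575 m and distance between plate_3 and sample_bay below 0.015 m and distance between plate_3_c1 and plate_3_c2 above 0.00575 m) or (distance between plate_2_c1 and plate_2_c2 above 0.00575 m and distance between plate_4 and sample_bay below 0.015 m and distance between plate_4_c1 and plate_4_c2 above 0.00575 m)) and x of plate_2 in the frame of rest_back between -0.015 and 0.015 m and y of plate_2 in the frame of rest_back between -0.012 and -0.001 m and z of plate_2 in the frame of rest_back between -0.004 and 0.005 m and angle between the z axis of plate_2 and the z axis of rest_back, either way round below 0.1 rad and angle between the x axis of plate_2 and the x axis of rest_back, either way round below 0.15 rad and linear speed of plate_2 below 0.02 m/s and distance of each of plate_1, plate_3, plate_4 from where it was at the start of the episode below 0.015 m and angle between each of plate_1, plate_3, plate_4's own z axis and vertical below 0.12 rad) or (((distance between plate_3_c1 and plate_3_c2 below 0.00575 m and distance between plate_1 and sample_bay below 0.015 m and distance between plate_1_c1 and plate_1_c2 below 0.00575 m) or (distance between plate_3_c1 and plate_3_c2 below 0.00575 m and distance between plate_2 and sample_bay below 0.015 m and distance between plate_2_c1 and plate_2_c2 below 0.00575 m) or (distance between plate_3_c1 and plate_3_c2 below 0.00575 m and distance between plate_4 and sample_bay below 0.015 m and distance between plate_4_c1 and plate_4_c2 below 0.00575 m) or (distance between plate_3_c1 and plate_3_c2 above 0.00575 m and distance between plate_1 and sample_bay below 0.015 m and distance between plate_1_c1 and plate_1_c2 above 0.00575 m) or (distance between plate_3_c1 and plate_3_c2 above 0.00575 m and distance between plate_2 and sample_bay below 0.015 m and distance between plate_2_c1 and plate_2_c2 above 0.00575 m) or (distance between plate_3_c1 and plate_3_c2 above 0.00575 m and distance between plate_4 and sample_bay below 0.015 m and distance between plate_4_c1 and plate_4_c2 above 0.00575 m)) and x of plate_3 in the frame of rest_back between -0.015 and 0.015 m and y of plate_3 in the frame of rest_back between -0.012 and -0.001 m and z of plate_3 in the frame of rest_back between -0.004 and 0.005 m and angle between the z axis of plate_3 and the z axis of rest_back, either way round below 0.1 rad and angle between the x axis of plate_3 and the x axis of rest_back, either way round below 0.15 rad and linear speed of plate_3 below 0.02 m/s and distance of each of plate_1, plate_2, plate_4 from where it was at the start of the episode below 0.015 m and angle between each of plate_1, plate_2, plate_4's own z axis and vertical below 0.12 rad) or (((distance between plate_4_c1 and plate_4_c2 below 0.00575 m and distance between plate_1 and sample_bay below 0.015 m and distance between plate_1_c1 and plate_1_c2 below 0.00575 m) or (distance between plate_4_c1 and plate_4_c2 below 0.00575 m and distance between plate_2 and sample_bay below 0.015 m and distance between plate_2_c1 and plate_2_c2 below 0.00575 m) or (distance between plate_4_c1 and plate_4_c2 below 0.00575 m and distance between plate_3 and sample_bay below 0.015 m and distance between plate_3_c1 and plate_3_c2 below 0.00575 m) or (distance between plate_4_c1 and plate_4_c2 above 0.00575 m and distance between plate_1 and sample_bay below 0.015 m and distance between plate_1_c1 and plate_1_c2 above 0.00575 m) or (distance between plate_4_c1 and plate_4_c2 above 0.00575 m and distance between plate_2 and sample_bay below 0.015 m and distance between plate_2_c1 and plate_2_c2 above 0.00575 m) or (distance between plate_4_c1 and plate_4_c2 above 0.00575 m and distance between plate_3 and sample_bay below 0.015 m and distance between plate_3_c1 and plate_3_c2 above 0.00575 m)) and x of plate_4 in the frame of rest_back between -0.015 and 0.015 m and y of plate_4 in the frame of rest_back between -0.012 and -0.001 m and z of plate_4 in the frame of rest_back between -0.004 and 0.005 m and angle between the z axis of plate_4 and the z axis of rest_back, either way round below 0.1 rad and angle between the x axis of plate_4 and the x axis of rest_back, either way round below 0.15 rad and linear speed of plate_4 below 0.02 m/s and distance of each of plate_1, plate_2, plate_3 from where it was at the start of the episode below 0.015 m and angle between each of plate_1, plate_2, plate_3's own z axis and vertical below 0.12 rad))); the robot touches nothing.
It fails at once if the sample or a plate of the other thickness is drawn more than 20 mm out of place ((distance of plate_1 from where it was at the start of the episode above 0.02 m and not ((distance between plate_1_c1 and plate_1_c2 below 0.00575 m and distance between plate_2 and sample_bay below 0.02 m and distance between plate_2_c1 and plate_2_c2 below 0.00575 m) or (distance between plate_1_c1 and plate_1_c2 below 0.00575 m and distance between plate_3 and sample_bay below 0.02 m and distance between plate_3_c1 and plate_3_c2 below 0.00575 m) or (distance between plate_1_c1 and plate_1_c2 below 0.00575 m and distance between plate_4 and sample_bay below 0.02 m and distance between plate_4_c1 and plate_4_c2 below 0.00575 m) or (distance between plate_1_c1 and plate_1_c2 above 0.00575 m and distance between plate_2 and sample_bay below 0.02 m and distance between plate_2_c1 and plate_2_c2 above 0.00575 m) or (distance between plate_1_c1 and plate_1_c2 above 0.00575 m and distance between plate_3 and sample_bay below 0.02 m and distance between plate_3_c1 and plate_3_c2 above 0.00575 m) or (distance between plate_1_c1 and plate_1_c2 above 0.00575 m and distance between plate_4 and sample_bay below 0.02 m and distance between plate_4_c1 and plate_4_c2 above 0.00575 m))) or (distance of plate_2 from where it was at the start of the episode above 0.02 m and not ((distance between plate_2_c1 and plate_2_c2 below 0.00575 m and distance between plate_1 and sample_bay below 0.02 m and distance between plate_1_c1 and plate_1_c2 below 0.00575 m) or (distance between plate_2_c1 and plate_2_c2 below 0.00575 m and distance between plate_3 and sample_bay below 0.02 m and distance between plate_3_c1 and plate_3_c2 below 0.00575 m) or (distance between plate_2_c1 and plate_2_c2 below 0.00575 m and distance between plate_4 and sample_bay below 0.02 m and distance between plate_4_c1 and plate_4_c2 below 0.00575 m) or (distance between plate_2_c1 and plate_2_c2 above 0.00575 m and distance between plate_1 and sample_bay below 0.02 m and distance between plate_1_c1 and plate_1_c2 above 0.00575 m) or (distance between plate_2_c1 and plate_2_c2 above 0.00575 m and distance between plate_3 and sample_bay below 0.02 m and distance between plate_3_c1 and plate_3_c2 above 0.00575 m) or (distance between plate_2_c1 and plate_2_c2 above 0.00575 m and distance between plate_4 and sample_bay below 0.02 m and distance between plate_4_c1 and plate_4_c2 above 0.00575 m))) or (distance of plate_3 from where it was at the start of the episode above 0.02 m and not ((distance between plate_3_c1 and plate_3_c2 below 0.00575 m and distance between plate_1 and sample_bay below 0.02 m and distance between plate_1_c1 and plate_1_c2 below 0.00575 m) or (distance between plate_3_c1 and plate_3_c2 below 0.00575 m and distance between plate_2 and sample_bay below 0.02 m and distance between plate_2_c1 and plate_2_c2 below 0.00575 m) or (distance between plate_3_c1 and plate_3_c2 below 0.00575 m and distance between plate_4 and sample_bay below 0.02 m and distance between plate_4_c1 and plate_4_c2 below 0.00575 m) or (distance between plate_3_c1 and plate_3_c2 above 0.00575 m and distance between plate_1 and sample_bay below 0.02 m and distance between plate_1_c1 and plate_1_c2 above 0.00575 m) or (distance between plate_3_c1 and plate_3_c2 above 0.00575 m and distance between plate_2 and sample_bay below 0.02 m and distance between plate_2_c1 and plate_2_c2 above 0.00575 m) or (distance between plate_3_c1 and plate_3_c2 above 0.00575 m and distance between plate_4 and sample_bay below 0.02 m and distance between plate_4_c1 and plate_4_c2 above 0.00575 m))) or (distance of plate_4 from where it was at the start of the episode above 0.02 m and not ((distance between plate_4_c1 and plate_4_c2 below 0.00575 m and distance between plate_1 and sample_bay below 0.02 m and distance between plate_1_c1 and plate_1_c2 below 0.00575 m) or (distance between plate_4_c1 and plate_4_c2 below 0.00575 m and distance between plate_2 and sample_bay below 0.02 m and distance between plate_2_c1 and plate_2_c2 below 0.00575 m) or (distance between plate_4_c1 and plate_4_c2 below 0.00575 m and distance between plate_3 and sample_bay below 0.02 m and distance between plate_3_c1 and plate_3_c2 below 0.00575 m) or (distance between plate_4_c1 and plate_4_c2 above 0.00575 m and distance between plate_1 and sample_bay below 0.02 m and distance between plate_1_c1 and plate_1_c2 above 0.00575 m) or (distance between plate_4_c1 and plate_4_c2 above 0.00575 m and distance between plate_2 and sample_bay below 0.02 m and distance between plate_2_c1 and plate_2_c2 above 0.00575 m) or (distance between plate_4_c1 and plate_4_c2 above 0.00575 m and distance between plate_3 and sample_bay below 0.02 m and distance between plate_3_c1 and plate_3_c2 above 0.00575 m)))).
It fails at once if a bystander is moved more than 25 mm (distance of any of transformer_2, terminal_2, marker_pen, module_white_2, tape_yellow from where it was at the start of the episode above 0.025 m).
It also fails if it takes over 58 s, if anything falls off the work surface, if the arm or the gripper's body presses on something with over 40 N, if the wrist force passes 120 N, or if a joint passes its speed limit or range.

## Working session

There is one attempt and no reset: what is moved stays moved. The work goes in short steps, Python scripts to look and compute and a tool call to move; the robot and the scene stay as the last step left them, time stands still between calls to the robot, and variables do not carry over. Pictures are saved under pics/ and viewed, about 8 in all and at most 12, crops included, and the job is handed in when it is done.

Besides the shell and the picture viewer there is one more tool, called after "Emit:" by a JSON object that holds its "name" and its "arguments". play_rows: Moves the arm, as the interface text tells. Its arguments: {"type":"object","properties":{"plan":{"type":"array"},"force":{"type":"number"}},"required":["plan"]}

```bash
mkdir -p pics
cat > h.py <<'E'
from workcell import *
import numpy as np, cv2
from scipy.spatial.transform import Rotation as R
def ext(c,st=None):
    # returns camera->world R,t
    if 'mount' in c:
        w=st['tcp_rot']; T=np.eye(4); T[:3,:3]=R.from_quat([w[1],w[2],w[3],w[0]]).as_matrix(); T[:3,3]=st['tool_pos']
        M=T@np.array(c['mount']); return M[:3,:3],M[:3,3]
    Rm=cv2.Rodrigues(np.array(c['rvec'],float))[0]; return Rm.T,-Rm.T@np.array(c['tvec'],float).ravel()
def rays(c,uv):
    K=np.array(c['camera_matrix']); d=np.array([c['k1'],0,0,0],float)
    p=cv2.undistortPoints(np.array(uv,float).reshape(-1,1,2),K,d).reshape(-1,2)
    return np.c_[p,np.ones(len(p))]
def cloud(c,st=None):
    Rm,t=ext(c,st); h,w=c['depth'].shape
    uv=np.stack(np.meshgrid(np.arange(w),np.arange(h)),-1).reshape(-1,2)
    P=rays(c,uv)*c['depth'].reshape(-1,1)
    return (P@Rm.T+t).reshape(h,w,3)
def plane(c,uv,z,st=None):
    Rm,t=ext(c,st); d=rays(c,uv)@Rm.T
    return t+d*((z-t[2])/d[:,2])[:,None]
def save(c,n,box=None,s=1):
    im=c['image'][:,:,::-1]
    if box: im=im[box[1]:box[3],box[0]:box[2]]
    cv2.imwrite(f'pics/{n}.png',cv2.resize(im,None,fx=s,fy=s,interpolation=cv2.INTER_CUBIC))
E
python3 - <<'E'
from h import *
import pickle
print(observe())
a=capture('scene');b=capture('top')
pickle.dump((a,b),open('c0.pkl','wb'))
for n,c in (('scene',a),('top',b)):
    print(n,ext(c),c['camera_matrix'],c['k1']); save(c,n+'0',None,1.5)
E
```

```text
{'t': 0.0, 'joint_positions': array([-1.27790411e+00,  2.64719017e-01,  1.60532309e+00, -1.05507389e-05,
        1.27369071e+00, -3.69092388e-02]), 'joint_velocities': array([-0.00085799,  0.00047939, -0.00106446,  0.0005589 ,  0.00082438,
        0.00013614]), 'tau': array([ 1.87074038e-03, -5.02104807e+01, -3.56875527e+01,  7.29569304e-02,
        2.95143609e-02, -1.93932970e-04]), 'tool_pos': array([ 0.21839346, -0.63796951,  0.23743849]), 'tcp_rot': array([-1.06068841e-03,  9.86433837e-01,  1.64155842e-01, -1.41589483e-04]), 'ft_force': array([-0.01483851, -0.31561377,  0.15060366]), 'ft_torque': array([-0.015056  ,  0.00717776, -0.02623788]), 'gripper_width': 0.9936453577019213}
scene (array([[-0.89376868, -0.18749266,  0.40746048],
       [-0.44815166,  0.41051313, -0.79412786],
       [-0.01837474, -0.8923707 , -0.45092893]]), array([0.019582  , 0.84081034, 0.62320572])) [[370.38711809   0.         251.64768278]
 [  0.         370.38711809 191.29371605]
 [  0.           0.           1.        ]] -0.029077410973155575
top (array([[ 0.00296039, -0.98029439,  0.19752   ],
       [-0.9999865 , -0.00205856,  0.00477094],
       [-0.00427032, -0.19753146, -0.98028725]]), array([ 0.19397922, -0.20425874,  1.76085496])) [[421.72447593   0.         252.29206367]
 [  0.         421.72447593 188.72278163]
 [  0.           0.           1.        ]] 0.03326334309495925
```

View pics/top0.png

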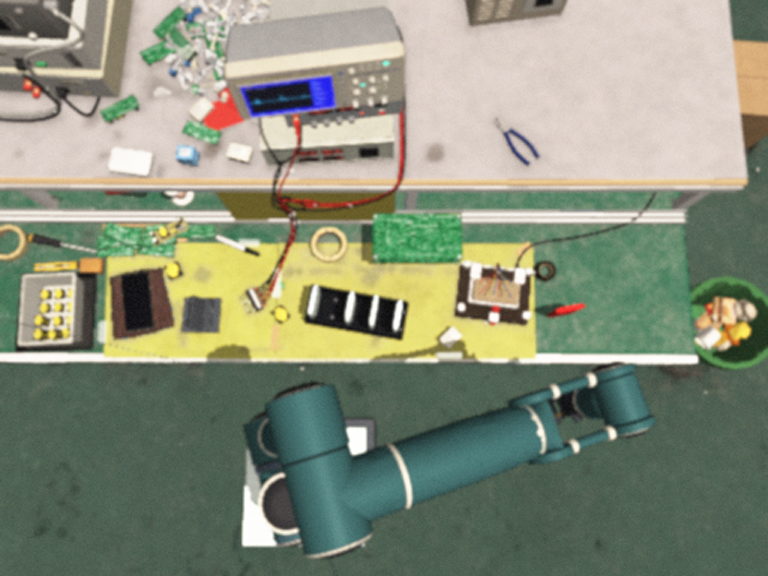

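View pics/scene0.png

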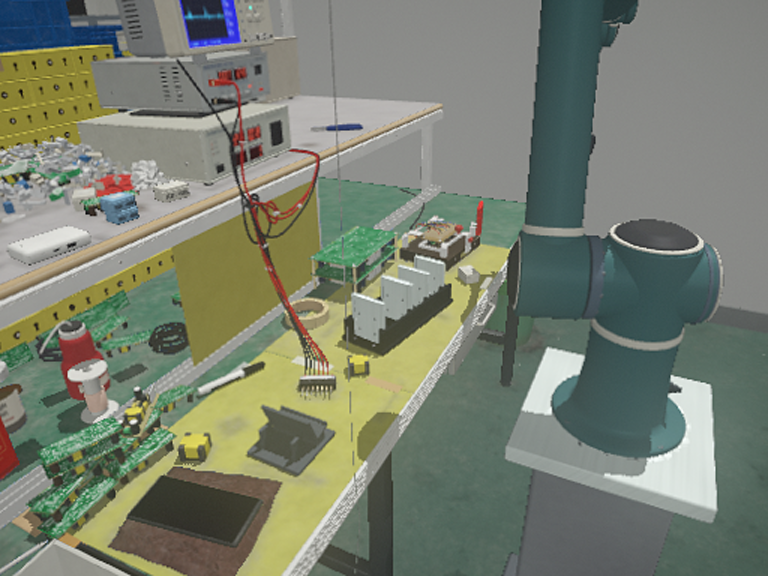

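The top view shows the rack with its sample plate at about (314,300) and three plates at (350,305), (373,310), (400,317). The dark rest is at (202,314), and a wire harness hangs between them near (265,285). The scene view confirms that layout.

Run:
```python
from h import *
import pickle
a,b=pickle.load(open('c0.pkl','rb'))
ctr=plane(b,[[314/1.5,300/1.5],[350/1.5,305/1.5],[374/1.5,311/1.5],[399/1.5,317/1.5]],0.105); print(ctr.round(4))
C=cloud(b).reshape(-1,3); S=cloud(a).reshape(-1,3)
for n,P in (('top',C),('scene',S)):
    m=(P[:,0]>.35)&(P[:,0]<.75)&(P[:,1]>-.4)&(P[:,1]<.3)
    P=P[m]; print(n,len(P))
    q=P[(P[:,2]>.09)&(P[:,2]<.12)&(P[:,1]<-.05)]; print('plates z',len(q),q.min(0).round(3),q.max(0).round(3),np.median(q[:,2]))
    w=P[(P[:,2]>.125)]; print('high',len(w)); 
    for k in range(0,len(w),max(1,len(w)//20)): print(w[k].round(3),end=' ')
    print()
# heightmap from both
G=np.full((40,75),-1.)
for P in (C,S):
    i=((P[:,0]-.38)/.01).astype(int); j=((.35-P[:,1])/.01).astype(int)
    ok=(i>=0)&(i<40)&(j>=0)&(j<75)&(P[:,2]<.8)&(P[:,2]>-.03)
    np.maximum.at(G,(i[ok],j[ok]),P[ok,2])
for r in range(39,-1,-1): print('%.2f '%(.38+.01*r)+''.join('  .' if v<-.5 else '%3d'%round(v*100) for v in G[r]))
```

```text
[[ 0.4814 -0.0252  0.105 ]
 [ 0.4682 -0.121   0.105 ]
 [ 0.4522 -0.1847  0.105 ]
 [ 0.4364 -0.2508  0.105 ]]
top 20041
plates z 343 [ 0.405 -0.395  0.09 ] [ 0.737 -0.052  0.12 ] 0.1029361792205914
high 3482
[ 0.748 -0.022  0.486] [ 0.749 -0.058  0.317] [ 0.745 -0.08   0.317] [ 0.742 -0.011  0.316] [0.723 0.05  0.355] [0.732 0.128 0.32 ] [0.731 0.198 0.312] [0.728 0.26  0.31 ] [ 0.73  -0.369  0.307] [ 0.729 -0.312  0.299] [ 0.726 -0.254  0.296] [ 0.726 -0.192  0.287] [ 0.727 -0.14   0.273] [ 0.733 -0.172  0.245] [0.703 0.058 0.306] [ 0.737 -0.137  0.201] [0.737 0.097 0.175] [ 0.707 -0.135  0.251] [0.697 0.066 0.256] [ 0.734 -0.162  0.137] [0.661 0.03  0.127] 
scene 31263
plates z 601 [ 0.404 -0.253  0.09 ] [ 0.738 -0.051  0.12 ] 0.10215587353811306
high 7545
[ 0.749 -0.018  0.49 ] [ 0.734 -0.292  0.301] [ 0.73  -0.119  0.312] [0.734 0.002 0.317] [ 0.727 -0.076  0.278] [ 0.733 -0.114  0.249] [0.726 0.128 0.308] [0.728 0.185 0.315] [ 0.733 -0.04   0.232] [0.743 0.262 0.32 ] [0.73  0.266 0.315] [0.739 0.299 0.318] [ 0.733 -0.195  0.135] [0.725 0.27  0.294] [0.734 0.154 0.241] [ 0.735 -0.
[... 8652 characters left out ...]
1  3  3
0.40   1  1  1  1  1  1  1  1  1  1  0  1  0  1  0  0  0  0  2  1  1  0  0  1  1  0  1  1  1  1  1  1  0  1  1  1  1  1  1  1  0  1  1  0  1  1  1  0  1  4  5  5  6  5  5  5  5  6 11 11  5  2  1  1  0  0  1  0  0  0  1  0  2  3  3
0.39   1  0  0  1  1  1  1  1  0  1  1  1  1  1  0  1  0  0  0  0  1  0  0  1  1  0  1  0  0  0  0  0  1  1  0  0  1  0  1  0  1  1  0  0  1  0  0  0  1  0  0  1  0  1  1  5  5  5  5  5  5  2  1  1  1  1  0  0  1  1  1  3  3  3  3
0.38   1  0  1  1  1  0  1  0  1  1  1  1  1  1  1  0  1  1  1  0  0  1  1  1  1  1  1  1  1  1  0  1  1  0  1  0  1  0  0  1  1  1  1  0  1  1  0  1  1  1  1  1  1  0  1  0  1  1  1  1  1  1  1  0  1  0  1  1  1  1  2  3  3  3  3
```

Run:
```python
from h import *
import pickle
a,b=pickle.load(open('c0.pkl','rb'))
P=np.r_[cloud(b).reshape(-1,3),cloud(a).reshape(-1,3)]
for c in ([.478,-.02],[.465,-.118],[.452,-.18],[.437,-.248]):
    n=np.array([.2,.98]); 
    m=(np.abs(P[:,:2]-c)@[1,0]<.06)&(np.abs((P[:,:2]-c)@n)<.022)&(P[:,2]>.1)&(P[:,2]<.112); q=P[m][:,:2]
    u=np.linalg.svd(q-q.mean(0))[2][0]; s=(q-q.mean(0))@u
    print(m.sum(),q.mean(0).round(4),'mid',(q.mean(0)+u*(s.max()+s.min())/2).round(4),'ang',np.degrees(np.arctan2(u[1],u[0])).round(1),(s.max()-s.min()).round(3))
m=(abs(P[:,0]-.46)<.07)&(P[:,1]>.2)&(P[:,1]<.36)
q=P[m]
t=q[(q[:,2]>.062)&(q[:,2]<.09)]; print('rest top',t.min(0).round(3),t.max(0).round(3), np.median(t,0).round(3))
u=np.linalg.svd(t[:,:2]-t[:,:2].mean(0))[2][0];print(np.degrees(np.arctan2(u[1],u[0])))
```

```text
118 [ 0.4831 -0.018 ] mid [ 0.4841 -0.0181] ang 169.4 0.081
119 [ 0.4655 -0.1163] mid [ 0.4664 -0.1165] ang 168.9 0.081
107 [ 0.4551 -0.1807] mid [ 0.4555 -0.1807] ang 170.5 0.081
112 [ 0.443  -0.2441] mid [ 0.4437 -0.2443] ang 169.6 0.078
rest top [0.412 0.303 0.062] [0.504 0.317 0.077] [0.456 0.312 0.069]
178.62244723724837
```

Emit:
{"name": "play_rows", "arguments": {"plan": [{"tx": 260,"ty": 620,"tz": 10,"wz": -30,"jaw": 1},{"tx": 260,"ty": 620,"tz": 10,"wz": -30,"jaw": 1},{"tx": 260,"ty": 620,"tz": 10,"wz": -30,"jaw": 1},{"tx": 260,"ty": 620,"tz": 10,"wz": -30,"jaw": 1},{"tx": 260,"ty": 620,"tz": 10,"wz": -30,"jaw": 1}]}}

```text
schema error: expected keys jaw, tx, ty, tz, wx, wy, wz
```

Emit:
{"name": "play_rows", "arguments": {"plan": [{"tx": 264,"ty": 620,"tz": 10,"wx": 0,"wy": 0,"wz": -29,"jaw": 1},{"tx": 264,"ty": 620,"tz": 10,"wx": 0,"wy": 0,"wz": -29,"jaw": 1},{"tx": 264,"ty": 620,"tz": 10,"wx": 0,"wy": 0,"wz": -29,"jaw": 1},{"tx": 264,"ty": 620,"tz": 10,"wx": 0,"wy": 0,"wz": -29,"jaw": 1},{"tx": 264,"ty": 620,"tz": 10,"wx": 0,"wy": 0,"wz": -29,"jaw": 1}]}}

```text
t: 0.6
tool_pos: [0.3167, -0.4065, 0.2418]
tcp_rot: [-0.0, 0.996, -0.089, -0.0]
ft_force: [0.3, 0.6, 0.2]
gripper_width: 1.001
```

Emit:
{"name": "play_rows", "arguments": {"plan": [{"tx": 166,"ty": 390,"tz": 5,"wx": 0,"wy": 0,"wz": 0,"jaw": 1},{"tx": 166,"ty": 390,"tz": 5,"wx": 0,"wy": 0,"wz": 0,"jaw": 1},{"tx": 166,"ty": 390,"tz": 5,"wx": 0,"wy": 0,"wz": 0,"jaw": 1},{"tx": 166,"ty": 390,"tz": 5,"wx": 0,"wy": 0,"wz": 0,"jaw": 1},{"tx": 166,"ty": 390,"tz": 5,"wx": 0,"wy": 0,"wz": 0,"jaw": 1}]}}

```text
t: 1.1
tool_pos: [0.4145, -0.1766, 0.2452]
tcp_rot: [-0.0, 0.996, -0.088, 0.0]
ft_force: [0.8, -0.3, 0.4]
gripper_width: 0.999
```

Emit:
{"name": "play_rows", "arguments": {"plan": [{"tx": 67,"ty": 157,"tz": 2,"wx": 0,"wy": 0,"wz": 0,"jaw": 1},{"tx": 67,"ty": 157,"tz": 2,"wx": 0,"wy": 0,"wz": 0,"jaw": 1},{"tx": 67,"ty": 157,"tz": 2,"wx": 0,"wy": 0,"wz": 0,"jaw": 1},{"tx": 67,"ty": 157,"tz": 2,"wx": 0,"wy": 0,"wz": 0,"jaw": 1},{"tx": 67,"ty": 157,"tz": 2,"wx": 0,"wy": 0,"wz": 0,"jaw": 1}]}}

```text
t: 1.6
tool_pos: [0.4819, -0.019, 0.247]
tcp_rot: [-0.0, 0.996, -0.086, -0.0]
ft_force: [-0.1, -0.1, -0.5]
gripper_width: 1.001
```

Run:
```python
from h import *
st=observe(); c=capture('wrist')
import pickle; pickle.dump((st,c),open('w1.pkl','wb'))
print(st['t'],st['tool_pos'],st['tcp_rot'],st['joint_positions'],st['ft_force']); print(c['mount'])
save(c,'w1',None,1.5)
```

```text
1.6 [ 0.48186423 -0.01903183  0.24697772] [-3.11345993e-04  9.96310227e-01 -8.58239196e-02 -2.99200798e-04] [-9.15703247e-02 -1.12001154e-01  1.99146692e+00  6.49903273e-04
  1.26272885e+00  1.65088803e+00] [-0.09049657 -0.07558413 -0.49864121]
[[-6.92308911e-04 -9.47141748e-01 -3.20814634e-01  8.35446267e-02]
 [ 9.99999572e-01 -4.58562600e-04 -8.04155435e-04  7.86832659e-04]
 [ 6.14535592e-04 -3.20815053e-01  9.47141660e-01 -1.45451183e-01]
 [ 0.00000000e+00  0.00000000e+00  0.00000000e+00  1.00000000e+00]]
```

View pics/w1.png

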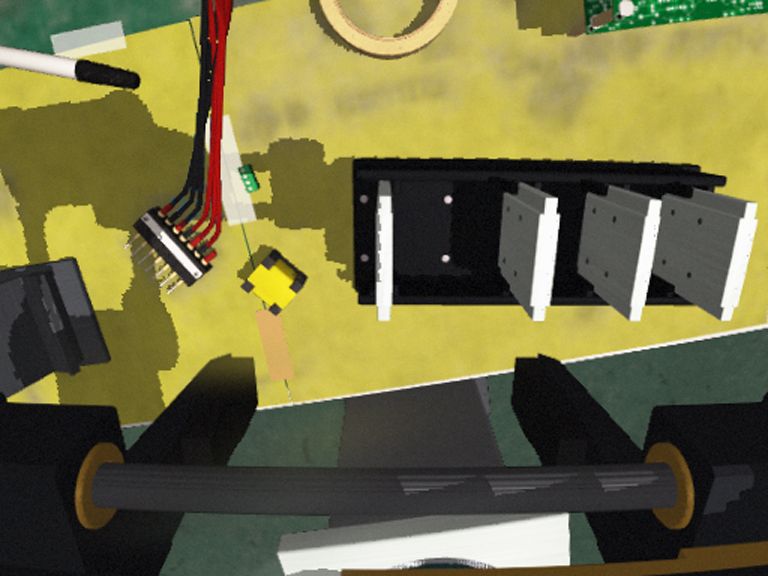

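The wrist view shows the sample's top edge at x≈385, rows 183–320, and the three others at x≈545, 645 and 740. The rest is at the lower left and the harness is at (180,240).

```bash
cat > pl.py <<'E'
from h import *
import pickle,sys
st,c=pickle.load(open('w1.pkl','rb'))
P=cloud(c,st).reshape(-1,3)
for c0 in ([.484,-.018],[.466,-.117],[.4555,-.181],[.444,-.244]):
    n=np.array([.178,.984]); d=P[:,:2]-c0
    m=(np.linalg.norm(d,axis=1)<.06)&(np.abs(d@n)<.02)&(P[:,2]>.1)&(P[:,2]<.112); q=P[m]
    u=np.array([.984,-.178]); s=(q[:,:2]-c0)@u; v=(q[:,:2]-c0)@n
    mid=c0+u*(s.max()+s.min())/2+n*(np.percentile(v,2)+np.percentile(v,98))/2
    e=np.linalg.svd(q[:,:2]-q[:,:2].mean(0))[2][0]
    core=abs(s)<.025
    print(m.sum(),'mid',mid.round(4),'len',(s.max()-s.min()).round(4),'ang',np.degrees(np.arctan(e[1]/e[0])).round(2),'z',np.median(q[:,2]).round(4),'th',(np.percentile(v[core],98)-np.percentile(v[core],2)).round(4))
E
python3 pl.py
```

```text
873 mid [ 0.4847 -0.0192] len 0.0802 ang -9.94 z 0.1044 th 0.0094
1091 mid [ 0.4671 -0.1176] len 0.0793 ang -10.15 z 0.1043 th 0.0126
931 mid [ 0.455  -0.1814] len 0.0805 ang -9.98 z 0.1042 th 0.0102
1071 mid [ 0.4441 -0.2454] len 0.0805 ang -10.14 z 0.1041 th 0.0134
```

Emit:
{"name": "play_rows", "arguments": {"plan": [{"tx": 3,"ty": 0,"tz": -50,"wx": 0,"wy": 0,"wz": 0,"jaw": 0.45},{"tx": 3,"ty": 0,"tz": -100,"wx": 0,"wy": 0,"wz": 0,"jaw": 0.45},{"tx": 3,"ty": 0,"tz": -125,"wx": 0,"wy": 0,"wz": 0,"jaw": 0.45},{"tx": 3,"ty": 0,"tz": -125,"wx": 0,"wy": 0,"wz": 0,"jaw": 0.45},{"tx": 3,"ty": 0,"tz": -125,"wx": 0,"wy": 0,"wz": 0,"jaw": 0.45}], "force": 8}}

```text
t: 2.15
tool_pos: [0.4841, -0.0227, 0.1225]
tcp_rot: [0.0, 0.996, -0.089, -0.0]
ft_force: [0.9, -0.4, 0.7]
gripper_width: 0.572
```

Run:
```python
from h import *
s=observe(); print(s['tool_pos'],s['gripper_width'],s['t']); capture('wrist'); s=observe(); print(s['tool_pos'],s['gripper_width'],s['t'])
capture('wrist'); s=observe();c=capture('wrist'); print(s['tool_pos'],s['gripper_width'],s['t'],s['tcp_rot'])
import pickle; pickle.dump((s,c),open('w1.pkl','wb')); exec(open('pl.py').read())
```

```text
[ 0.48405671 -0.02272837  0.12250816] 0.572447868941038 2.15
[ 0.48539066 -0.02264738  0.12388256] 0.5214864824328977 2.2
[ 0.48606913 -0.02252931  0.12459535] 0.47736607489671 2.25 [ 9.91223367e-05  9.96067464e-01 -8.85779398e-02  1.88317477e-03]
2082 mid [ 0.4847 -0.0194] len 0.0798 ang -10.15 z 0.1045 th 0.0094
2283 mid [ 0.4753 -0.119 ] len 0.0627 ang -10.46 z 0.1043 th 0.0127
355 mid [ 0.4398 -0.1748] len 0.0453 ang -8.48 z 0.1026 th 0.0031Traceback (most recent call last):
  File "<stdin>", line 4, in <module>
  File "<string>", line 9, in <module>
    return umr_maximum(a, axis, None, out, keepdims, initial, where)
ValueError: zero-size array to reduction operation maximum which has no identity
```

Emit:
{"name": "play_rows", "arguments": {"plan": [{"tx": -1,"ty": 3,"tz": -20,"wx": 0,"wy": 0,"wz": 0,"jaw": 0.45},{"tx": -1,"ty": 3,"tz": -54,"wx": 0,"wy": 0,"wz": 0,"jaw": 0.45},{"tx": -1,"ty": 3,"tz": -54,"wx": 0,"wy": 0,"wz": 0,"jaw": 0.45},{"tx": -1,"ty": 3,"tz": -54,"wx": 0,"wy": 0,"wz": 0,"jaw": 0.3},{"tx": -1,"ty": 3,"tz": -54,"wx": 0,"wy": 0,"wz": 0,"jaw": 0.2}]}}

```text
t: 2.8
tool_pos: [0.4852, -0.0188, 0.0705]
tcp_rot: [-0.0, 0.996, -0.088, 0.002]
ft_force: [0.3, 0.3, 0.8]
gripper_width: 0.293
```

Emit:
{"name": "play_rows", "arguments": {"plan": [{"tx": 0,"ty": 0,"tz": 0,"wx": 0,"wy": 0,"wz": 0,"jaw": 0},{"tx": 0,"ty": 0,"tz": 0,"wx": 0,"wy": 0,"wz": 0,"jaw": 0},{"tx": 0,"ty": 0,"tz": 0,"wx": 0,"wy": 0,"wz": 0,"jaw": 0},{"tx": 0,"ty": 0,"tz": 0,"wx": 0,"wy": 0,"wz": 0,"jaw": 0},{"tx": 0,"ty": 0,"tz": 0,"wx": 0,"wy": 0,"wz": 0,"jaw": 0}]}}

```text
t: 3.3
tool_pos: [0.4846, -0.0189, 0.0698]
tcp_rot: [0.0, 0.996, -0.088, 0.001]
ft_force: [-1.1, -0.2, 5.8]
gripper_width: 0.111
```

Emit:
{"name": "play_rows", "arguments": {"plan": [{"tx": 0,"ty": 0,"tz": 0,"wx": 0,"wy": 0,"wz": 0,"jaw": 0},{"tx": 0,"ty": 0,"tz": 0,"wx": 0,"wy": 0,"wz": 0,"jaw": 0},{"tx": 0,"ty": 0,"tz": 0,"wx": 0,"wy": 0,"wz": 0,"jaw": 0}]}}

```text
t: 3.6
tool_pos: [0.4846, -0.0188, 0.0698]
tcp_rot: [0.0, 0.996, -0.088, 0.001]
ft_force: [-1.0, -0.9, 7.0]
gripper_width: 0.112
```

Emit:
{"name": "play_rows", "arguments": {"plan": [{"tx": 0,"ty": 0,"tz": 0,"wx": 0,"wy": 0,"wz": 0,"jaw": 0.4},{"tx": 0,"ty": 0,"tz": 0,"wx": 0,"wy": 0,"wz": 0,"jaw": 0.4},{"tx": 0,"ty": 0,"tz": 0,"wx": 0,"wy": 0,"wz": 0,"jaw": 0.4},{"tx": 0,"ty": 0,"tz": 30,"wx": 0,"wy": 0,"wz": 0,"jaw": 0.4},{"tx": 0,"ty": 0,"tz": 75,"wx": 0,"wy": 0,"wz": 0,"jaw": 0.4}]}}

```text
t: 4.1
tool_pos: [0.4801, -0.0183, 0.1406]
tcp_rot: [-0.0, 0.996, -0.088, -0.004]
ft_force: [0.7, 0.3, -1.0]
gripper_width: 0.4
```

Emit:
{"name": "play_rows", "arguments": {"plan": [{"tx": -29.5,"ty": -162.5,"tz": 0,"wx": 0,"wy": 0,"wz": 0,"jaw": 0.4},{"tx": -29.5,"ty": -162.5,"tz": 0,"wx": 0,"wy": 0,"wz": 0,"jaw": 0.4},{"tx": -29.5,"ty": -162.5,"tz": 0,"wx": 0,"wy": 0,"wz": 0,"jaw": 0.4},{"tx": -29.5,"ty": -162.5,"tz": 0,"wx": 0,"wy": 0,"wz": 0,"jaw": 0.4},{"tx": -29.5,"ty": -162.5,"tz": 0,"wx": 0,"wy": 0,"wz": 0,"jaw": 0.4}]}}

```text
t: 4.6
tool_pos: [0.4533, -0.1831, 0.1432]
tcp_rot: [0.0, 0.996, -0.09, -0.0]
ft_force: [1.0, 0.3, -0.3]
gripper_width: 0.396
```

Run:
```python
from h import *
import pickle
capture('wrist'); s=observe(); c=capture('wrist'); print(s['tool_pos'],s['gripper_width'],s['t'],s['tcp_rot'])
pickle.dump((s,c),open('w1.pkl','wb'))
try: exec(open('pl.py').read())
except Exception as e: print(e)
```

```text
[ 0.45345141 -0.18176134  0.14303893] 0.3975113176417134 4.65 [-3.15660099e-04  9.95992214e-01 -8.94389383e-02 -2.94305654e-04]
1394 mid [ 0.4843 -0.0209] len 0.0797 ang -13.01 z 0.1042 th 0.0098
2284 mid [ 0.4677 -0.1188] len 0.0785 ang -10.18 z 0.1044 th 0.0123
1814 mid [ 0.4553 -0.1818] len 0.0807 ang -10.34 z 0.1044 th 0.0094
2316 mid [ 0.4449 -0.2459] len 0.0789 ang -10.15 z 0.1043 th 0.0123
```

Aligned, so I go down (TCP to z≈0.07) and pinch gently to feel it.

Emit:
{"name": "play_rows", "arguments": {"plan": [{"tx": 1.5,"ty": 0,"tz": -40,"wx": 0,"wy": 0,"wz": 0,"jaw": 0.4},{"tx": 1.5,"ty": 0,"tz": -73,"wx": 0,"wy": 0,"wz": 0,"jaw": 0.4},{"tx": 1.5,"ty": 0,"tz": -73,"wx": 0,"wy": 0,"wz": 0,"jaw": 0.4},{"tx": 1.5,"ty": 0,"tz": -73,"wx": 0,"wy": 0,"wz": 0,"jaw": 0.25},{"tx": 1.5,"ty": 0,"tz": -73,"wx": 0,"wy": 0,"wz": 0,"jaw": 0.2}]}}

```text
t: 5.2
tool_pos: [0.457, -0.181, 0.0721]
tcp_rot: [0.0, 0.996, -0.087, 0.001]
ft_force: [0.2, 0.0, 1.3]
gripper_width: 0.242
```

Emit:
{"name": "play_rows", "arguments": {"plan": [{"tx": 0,"ty": 0,"tz": 0,"wx": 0,"wy": 0,"wz": 0,"jaw": 0},{"tx": 0,"ty": 0,"tz": 0,"wx": 0,"wy": 0,"wz": 0,"jaw": 0},{"tx": 0,"ty": 0,"tz": 0,"wx": 0,"wy": 0,"wz": 0,"jaw": 0},{"tx": 0,"ty": 0,"tz": 0,"wx": 0,"wy": 0,"wz": 0,"jaw": 0},{"tx": 0,"ty": 0,"tz": 0,"wx": 0,"wy": 0,"wz": 0,"jaw": 0}]}}

```text
t: 5.7
tool_pos: [0.4569, -0.1818, 0.0723]
tcp_rot: [0.0, 0.996, -0.088, 0.002]
ft_force: [0.8, 1.4, 5.7]
gripper_width: 0.114
```

Emit:
{"name": "play_rows", "arguments": {"plan": [{"tx": 0,"ty": 0,"tz": 0,"wx": 0,"wy": 0,"wz": 0,"jaw": 0},{"tx": 0,"ty": 0,"tz": 0,"wx": 0,"wy": 0,"wz": 0,"jaw": 0},{"tx": 0,"ty": 0,"tz": 0,"wx": 0,"wy": 0,"wz": 0,"jaw": 0}]}}

```text
t: 6.0
tool_pos: [0.457, -0.1818, 0.0722]
tcp_rot: [0.0, 0.996, -0.088, 0.002]
ft_force: [0.6, 0.9, 7.3]
gripper_width: 0.11
```

Emit:
{"name": "play_rows", "arguments": {"plan": [{"tx": 0,"ty": 0,"tz": 0,"wx": 0,"wy": 0,"wz": 0,"jaw": 0},{"tx": 0,"ty": 0,"tz": 0,"wx": 0,"wy": 0,"wz": 0,"jaw": 0},{"tx": 0,"ty": 0,"tz": 10,"wx": 0,"wy": 0,"wz": 0,"jaw": 0},{"tx": 0,"ty": 0,"tz": 25,"wx": 0,"wy": 0,"wz": 0,"jaw": 0},{"tx": 0,"ty": 0,"tz": 45,"wx": 0,"wy": 0,"wz": 0,"jaw": 0}], "force": 30}}

```text
t: 6.5
tool_pos: [0.4546, -0.1808, 0.1152]
tcp_rot: [-0.0, 0.996, -0.088, -0.001]
ft_force: [0.2, -0.2, -1.3]
gripper_width: 0.111
```

Emit:
{"name": "play_rows", "arguments": {"plan": [{"tx": 0,"ty": 0,"tz": 20,"wx": 0,"wy": 0,"wz": 0,"jaw": 0},{"tx": 0,"ty": 0,"tz": 50,"wx": 0,"wy": 0,"wz": 0,"jaw": 0},{"tx": 0,"ty": 0,"tz": 90,"wx": 0,"wy": 0,"wz": 0,"jaw": 0},{"tx": 0,"ty": 0,"tz": 120,"wx": 0,"wy": 0,"wz": 0,"jaw": 0},{"tx": 0,"ty": 0,"tz": 120,"wx": 0,"wy": 0,"wz": 0,"jaw": 0}]}}

```text
t: 7.0
tool_pos: [0.4581, -0.1824, 0.2409]
tcp_rot: [0.002, 0.996, -0.088, 0.005]
ft_force: [0.4, -0.3, -1.7]
gripper_width: 0.113
```

Run:
```python
from h import *
import pickle
a,b=pickle.load(open('c0.pkl','rb'))
for nm,c in (('scene',a),('top',b)):
    P=cloud(c).reshape(-1,3)
    m=(abs(P[:,0]-.458)<.07)&(P[:,1]>.2)&(P[:,1]<.36)&(P[:,2]>.008); q=P[m]
    print(nm,len(q),q.min(0).round(3),q.max(0).round(3))
    for y in np.arange(.2,.36,.006):
        k=(abs(q[:,1]-y)<.003)&(abs(q[:,0]-.458)<.04)
        if k.sum(): print('y%.3f n%d z %.3f/%.3f/%.3f'%(y,k.sum(),q[k,2].min(),np.median(q[k,2]),q[k,2].max()))
st=observe(); print(st['tool_pos'],st['gripper_width'],st['ft_force'])
c=capture('wrist'); save(c,'w2',None,1)
```

```text
scene 1475 [0.405 0.252 0.008] [0.508 0.356 0.074]
y0.254 n2 z 0.009/0.009/0.009
y0.266 n73 z 0.030/0.036/0.040
y0.272 n51 z 0.028/0.032/0.038
y0.278 n12 z 0.027/0.030/0.032
y0.284 n6 z 0.026/0.029/0.030
y0.290 n21 z 0.008/0.011/0.026
y0.296 n74 z 0.008/0.016/0.030
y0.302 n114 z 0.008/0.031/0.045
y0.308 n141 z 0.008/0.050/0.072
y0.314 n159 z 0.009/0.062/0.072
y0.320 n84 z 0.008/0.016/0.046
y0.326 n90 z 0.008/0.015/0.047
y0.332 n95 z 0.008/0.013/0.048
y0.338 n135 z 0.008/0.014/0.048
y0.344 n58 z 0.009/0.010/0.012
y0.350 n71 z 0.008/0.010/0.012
y0.356 n12 z 0.008/0.010/0.011
top 537 [0.392 0.207 0.008] [0.527 0.358 0.077]
y0.206 n2 z 0.008/0.010/0.011
y0.212 n1 z 0.009/0.009/0.009
y0.218 n1 z 0.008/0.008/0.008
y0.224 n2 z 0.010/0.011/0.012
y0.230 n1 z 0.008/0.008/0.008
y0.242 n3 z 0.008/0.009/0.013
y0.248 n11 z 0.009/0.011/0.017
y0.254 n16 z 0.008/0.011/0.038
y0.260 n39 z 0.008/0.027/0.045
y0.266 n26 z 0.008/0.034/0.041
y0.272 n27 z 0.023/0.031/0.043
y0.278 n24 z 0.023/0.029/0.037
y0.284 n27 z 0.017/0.026/0.037
y0.290 n21 z 0.020/0.028/0.035
y0.296 n49 z 0.016/0.032/0.054
y0.302 n55 z 0.026/0.048/0.077
y0.308 n47 z 0.047/0.063/0.076
y0.314 n18 z 0.057/0.070/0.074
y0.320 n2 z 0.050/0.055/0.061
y0.326 n4 z 0.039/0.044/0.047
y0.332 n8 z 0.017/0.034/0.049
y0.338 n15 z 0.008/0.013/0.050
y0.344 n15 z 0.009/0.011/0.018
y0.350 n16 z 0.008/0.010/0.020
y0.356 n1 z 0.013/0.013/0.013
[ 0.45806514 -0.18238904  0.24088577] 0.11281827420301317 [ 0.3741867  -0.32397459 -1.69710375]
```

View pics/w2.png

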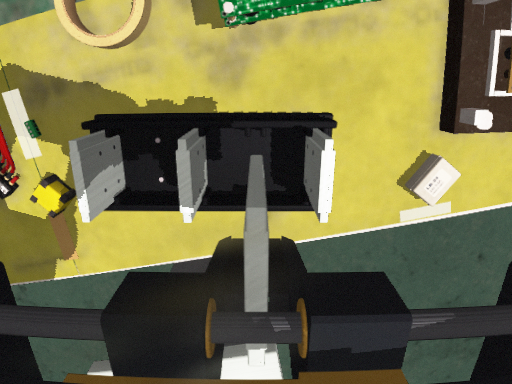

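The plate is held edge-on at (256,210) and the other three are still standing. Next I carry it left towards the rest for a close look.

Emit:
{"name": "play_rows", "arguments": {"plan": [{"tx": -38,"ty": 332,"tz": 20,"wx": 0,"wy": 0,"wz": 9,"jaw": 0},{"tx": -38,"ty": 332,"tz": 20,"wx": 0,"wy": 0,"wz": 9,"jaw": 0},{"tx": -38,"ty": 332,"tz": 20,"wx": 0,"wy": 0,"wz": 9,"jaw": 0},{"tx": -38,"ty": 332,"tz": 20,"wx": 0,"wy": 0,"wz": 9,"jaw": 0},{"tx": -38,"ty": 332,"tz": 20,"wx": 0,"wy": 0,"wz": 9,"jaw": 0}]}}

```text
t: 7.55
tool_pos: [0.4248, 0.0683, 0.2478]
tcp_rot: [0.0, 1.0, -0.01, -0.002]
ft_force: [0.8, 0.1, -1.6]
gripper_width: 0.111
```

Emit:
{"name": "play_rows", "arguments": {"plan": [{"tx": -8,"ty": 84,"tz": 5,"wx": 0,"wy": 0,"wz": 0,"jaw": 0},{"tx": -8,"ty": 84,"tz": 5,"wx": 0,"wy": 0,"wz": 0,"jaw": 0},{"tx": -8,"ty": 84,"tz": 5,"wx": 0,"wy": 0,"wz": 0,"jaw": 0},{"tx": -8,"ty": 84,"tz": 5,"wx": 0,"wy": 0,"wz": 0,"jaw": 0}]}}

```text
t: 7.95
tool_pos: [0.4175, 0.1509, 0.253]
tcp_rot: [0.001, 1.0, -0.008, -0.002]
ft_force: [0.3, -0.1, -2.3]
gripper_width: 0.107
```

Run:
```python
from h import *
import pickle
capture('wrist'); st=observe(); c=capture('wrist'); pickle.dump((st,c),open('w3.pkl','wb'))
print(st['t'],st['tool_pos'],st['tcp_rot'],st['gripper_width'])
save(c,'w3',None,1.5)
```

```text
8.0 [0.41783952 0.15020944 0.25326931] [ 8.79074015e-04  9.99955899e-01 -9.19004547e-03 -1.72336767e-03] 0.10914203616783945
```

View pics/w3.png

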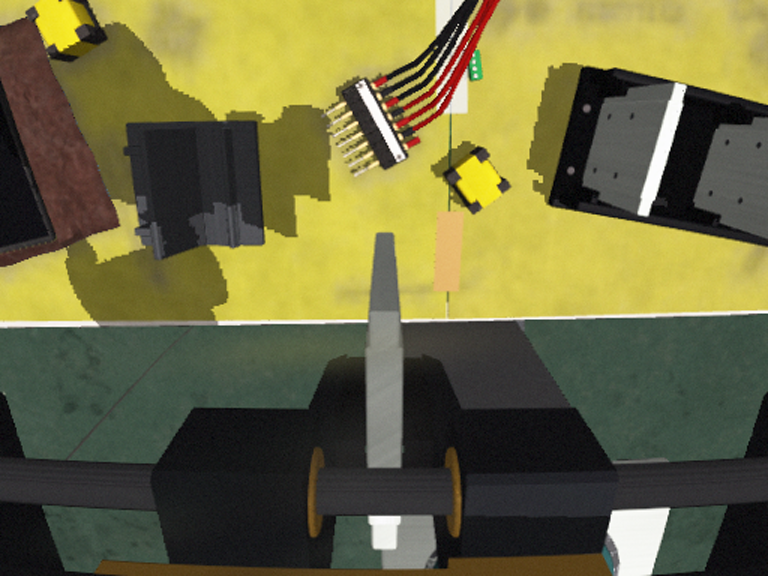

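The close view shows the rest spanning (128–264, 120–258), with its lip near x≈232 and the top of its back at the left. Next I fit its planes from the depth.

Run:
```python
from h import *
import pickle
st,c=pickle.load(open('w3.pkl','rb'))
C=cloud(c,st)
# bench offset
bz=C[200:210,60:70,2] ; print('bench z',np.median(C[190:205,180:230,2]).round(4))
P=C.reshape(-1,3)
m=(abs(P[:,0]-.458)<.06)&(P[:,1]>.2)&(P[:,1]<.36)&(P[:,2]>.006); q=P[m]
for y in np.arange(.24,.35,.004):
    k=(abs(q[:,1]-y)<.002)&(abs(q[:,0]-.458)<.035)
    if k.sum(): print('y%.3f n%d z %.3f/%.3f/%.3f'%(y,k.sum(),q[k,2].min(),np.median(q[k,2]),q[k,2].max()))
from scipy.optimize import least_squares
core=abs(q[:,0]-.458)<.035
k=core&(q[:,2]>.034)&(q[:,1]>.287)&(q[:,1]<.31); b=q[k]
def fit(b):
    for _ in range(5):
        A=np.c_[b[:,0]-.458,b[:,2]-.024,np.ones(len(b))]; s=np.linalg.lstsq(A,b[:,1],rcond=None)[0]; r=b[:,1]-A@s
        b=b[abs(r)<max(.001,2*r.std())]
    return s,len(b),r.std()
print('back y = s0*(x-.458)+s1*(z-.024)+s2',fit(b),'expect s1=.365')
k=core&(q[:,1]>.266)&(q[:,1]<.283)&(q[:,2]>.02)&(q[:,2]<.036); b=q[k]
A=np.c_[b[:,0]-.458,b[:,1]-.285,np.ones(len(b))]; print('ledge z',np.linalg.lstsq(A,b[:,2],rcond=None)[0],len(b),'expect slope -.365')
t=q[(q[:,2]>.06)]; print('top edge x',np.percentile(t[:,0],[0,1,99,100]).round(4),'y',np.percentile(t[:,1],[1,99]).round(4), t[:,2].max())
for lo,hi in ((.03,.05),(.05,.08)):
    t=q[(q[:,2]>lo)&(q[:,2]<hi)&(q[:,1]>.285)]; print(np.percentile(t[:,0],[0,1,99,100]).round(4))
t=q[(q[:,2]>.02)&(q[:,1]<.285)]; print('ledge x',np.percentile(t[:,0],[0,1,99,100]).round(4))
t=q[(q[:,2]<.02)]; print('base x',np.percentile(t[:,0],[0,1,99,100]).round(4),'y',t[:,1].min())
# top ridge line yaw
t=q[q[:,2]>.066]; print(len(t),np.polyfit(t[:,0]-.458,t[:,1],1))
```

```text
bench z -0.0009
y0.248 n55 z 0.006/0.007/0.010
y0.252 n189 z 0.006/0.007/0.010
y0.256 n191 z 0.006/0.008/0.010
y0.260 n262 z 0.006/0.008/0.035
y0.264 n497 z 0.006/0.032/0.039
y0.268 n202 z 0.006/0.031/0.038
y0.272 n196 z 0.029/0.031/0.033
y0.276 n179 z 0.027/0.029/0.032
y0.280 n188 z 0.026/0.028/0.030
y0.284 n173 z 0.024/0.026/0.028
y0.288 n180 z 0.022/0.025/0.027
y0.292 n337 z 0.021/0.026/0.035
y0.296 n456 z 0.025/0.036/0.047
y0.300 n496 z 0.034/0.047/0.056
y0.304 n539 z 0.048/0.058/0.070
y0.308 n431 z 0.058/0.068/0.072
y0.312 n171 z 0.066/0.069/0.071
y0.316 n7 z 0.066/0.068/0.068
y0.324 n4 z 0.044/0.045/0.045
y0.328 n46 z 0.036/0.045/0.046
y0.332 n42 z 0.030/0.045/0.046
y0.336 n50 z 0.023/0.044/0.046
y0.340 n4 z 0.035/0.042/0.044
y0.344 n73 z 0.006/0.008/0.010
y0.348 n146 z 0.006/0.008/0.010
back y = s0*(x-.458)+s1*(z-.024)+s2 (array([-0.02597173,  0.36825393,  0.29152768]), 1539, np.float64(0.0005253257994819949)) expect s1=.365
ledge z [-0.00808336 -0.40689256  0.0256829 ] 665 expect slope -.365
top edge x [0.4032 0.4075 0.498  0.5021] y [0.2004 0.3127] 0.35211829615918444
[0.4124 0.414  0.5008 0.5014]
[0.4127 0.4138 0.5012 0.5021]
ledge x [0.4032 0.4078 0.4985 0.5012]
base x [0.4075 0.4088 0.5067 0.5074] y 0.2473939048061527
4644 [0.64891391 0.24251883]
```

Emit:
{"name": "play_rows", "arguments": {"plan": [{"tx": 41,"ty": 194,"tz": -55,"wx": -20,"wy": 0,"wz": -0.5,"jaw": 0},{"tx": 41,"ty": 194,"tz": -55,"wx": -20,"wy": 0,"wz": -0.5,"jaw": 0},{"tx": 41,"ty": 194,"tz": -55,"wx": -20,"wy": 0,"wz": -0.5,"jaw": 0},{"tx": 41,"ty": 194,"tz": -55,"wx": -20,"wy": 0,"wz": -0.5,"jaw": 0},{"tx": 41,"ty": 194,"tz": -55,"wx": -20,"wy": 0,"wz": -0.5,"jaw": 0}]}}

```text
t: 8.55
tool_pos: [0.4605, 0.3476, 0.1959]
tcp_rot: [0.174, 0.985, -0.013, -0.0]
ft_force: [-0.3, -0.2, -2.5]
gripper_width: 0.109
```

```bash
cat > tgt.py <<'E'
from h import *
import pickle
def rep():
    capture('wrist'); s=observe(); c=capture('scene'); pickle.dump((s,c),open('s.pkl','wb'))
    w=s['tcp_rot']; M=R.from_quat([w[1],w[2],w[3],w[0]]).as_matrix()
    cz=np.array([.457,.2915,.0235]); a=np.radians(-1.3); Z=R.from_euler('z',a).as_matrix()
    rx,ry,rz=[Z@np.array(v) for v in ([1,0,0],[0,.939,-.343],[0,.343,.939])]
    o=s['tool_pos']+M@[-.0017,0,.0622]; d=o-cz
    print(s['t'],'tcp',s['tool_pos'],'grip',s['gripper_width'],'ft',s['ft_force'].round(1))
    print('plate in rest mm',(1000*np.array([d@rx,d@ry,d@rz])).round(1),'x/z angle deg',np.degrees(np.arccos([min(1,M[:,0]@rx),min(1,-M[:,2]@rz)])).round(2),'toolz',M[:,2].round(3),'toolx',M[:,0].round(3))
    return s,c,(rx,ry,rz,cz)
E
python3 - <<'E'
from tgt import *
s,c,_=rep()
P=cloud(c)
save(c,'s1',(130,200,330,350),4)
E
```

```text
8.6 tcp [0.46047291 0.34622178 0.1968772 ] grip 0.10934083967179248 ft [ 0.3  0.8 -2.2]
plate in rest mm [  0.7  -8.1 119.4] x/z angle deg [0.33 1.45] toolz [-0.004 -0.344 -0.939] toolx [ 1.    -0.026  0.005]
```

View pics/s1.png

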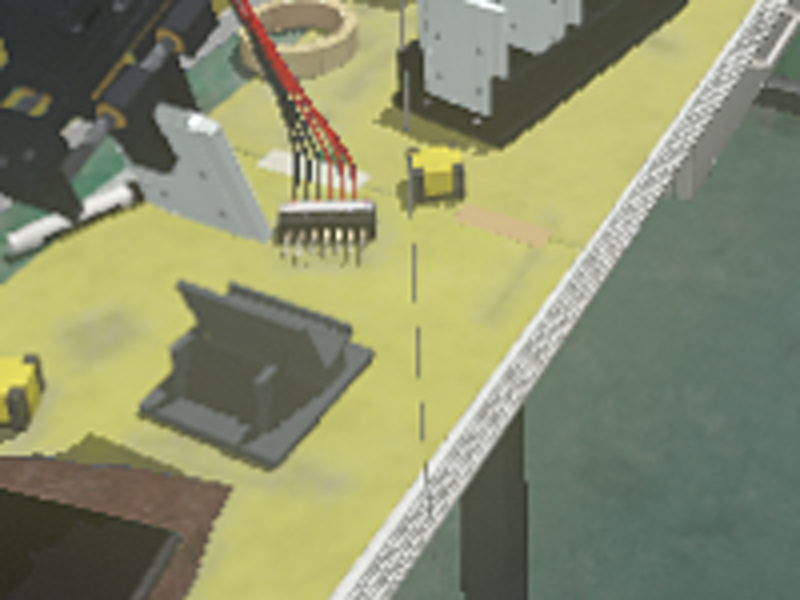

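The scene crop shows the plate held at the rest's tilt above it at (200,165). The rest at (260,370) is clear.

Emit:
{"name": "play_rows", "arguments": {"plan": [{"tx": 0,"ty": -14,"tz": -40,"wx": 0,"wy": 0,"wz": 0,"jaw": 0},{"tx": 0,"ty": -28,"tz": -78,"wx": 0,"wy": 0,"wz": 0,"jaw": 0},{"tx": 0,"ty": -36,"tz": -98,"wx": 0,"wy": 0,"wz": 0,"jaw": 0},{"tx": 0,"ty": -36,"tz": -98,"wx": 0,"wy": 0,"wz": 0,"jaw": 0},{"tx": 0,"ty": -36,"tz": -98,"wx": 0,"wy": 0,"wz": 0,"jaw": 0}]}}

```text
t: 9.15
tool_pos: [0.4607, 0.3071, 0.1036]
tcp_rot: [0.173, 0.985, -0.015, 0.002]
ft_force: [-0.2, 1.1, -1.3]
gripper_width: 0.11
```

Run:
```python
from tgt import *
s,c,(rx,ry,rz,cz)=rep()
d=(cloud(c).reshape(-1,3)-cz)@np.c_[rx,ry,rz]*1000
k=(abs(d[:,0])<28)&(d[:,1]>-20)&(d[:,1]<10)&(d[:,2]>60)&(d[:,2]<112); q=d[k]
for lo in range(60,115,6):
    b=q[(q[:,2]>=lo)&(q[:,2]<lo+6)]
    if len(b): print(lo,len(b),np.percentile(b[:,1],[5,50,95]).round(1))
k=(abs(d[:,1]+5)<10)&(d[:,2]>85)&(d[:,2]<108); q=d[k]; print('x range',np.percentile(q[:,0],[2,98]),'zmax',np.percentile(q[:,2],[95,99,100]))
save(c,'s2',(150,240,260,330),6)
```

```text
9.2 tcp [0.46144045 0.30831911 0.10447983] grip 0.10809812115550912 ft [ 0.1  0.2 -0.9]
plate in rest mm [  2.9 -11.7  19.7] x/z angle deg [0.7  1.52] toolz [ 0.   -0.34 -0.94] toolx [ 1.    -0.029  0.011]
60 14 [-7.9 -7.  -6.5]
66 17 [-8.6 -7.5 -6.4]
72 11 [-8.4 -7.  -6.2]
78 17 [-9.3 -7.3 -3.2]
84 19 [-7.9 -5.5  6.5]
90 29 [-7.6 -4.9  7.4]
96 25 [-7.8 -3.6  7.7]
102 30 [-8.   0.7  8.2]
108 18 [-7.7 -6.2  8.8]
x range [-38.01429552  -3.85800687] zmax [106.70727977 107.73825281 107.79862641]
```

View pics/s2.png

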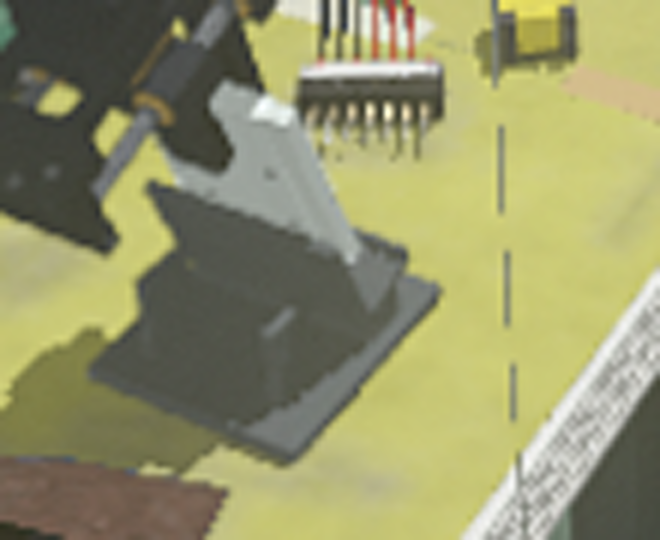

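The crop shows the plate just above the ledge, parallel to the back and about 7 mm in front of it. I lower it, easing it towards the back.

Emit:
{"name": "play_rows", "arguments": {"plan": [{"tx": -1,"ty": -2,"tz": -6,"wx": 0,"wy": 0,"wz": 0,"jaw": 0},{"tx": -2,"ty": -4,"tz": -12,"wx": 0,"wy": 0,"wz": 0,"jaw": 0},{"tx": -3,"ty": -1.5,"tz": -18,"wx": 0,"wy": 0,"wz": 0,"jaw": 0},{"tx": -3,"ty": -1.5,"tz": -18,"wx": 0,"wy": 0,"wz": 0,"jaw": 0},{"tx": -3,"ty": -1.5,"tz": -18,"wx": 0,"wy": 0,"wz": 0,"jaw": 0}]}}

```text
t: 9.75
tool_pos: [0.4574, 0.308, 0.0845]
tcp_rot: [0.173, 0.985, -0.014, 0.002]
ft_force: [0.4, 1.0, 0.8]
gripper_width: 0.108
```

Run:
```python
from tgt import *
rep(); rep()
```

```text
9.8 tcp [0.45745409 0.30795977 0.08456647] grip 0.11195049336153816 ft [1.4 2.  1. ]
plate in rest mm [-1.2 -5.4  0.8] x/z angle deg [0.55 1.5 ] toolz [-0.    -0.341 -0.94 ] toolx [ 1.    -0.026  0.009]
9.9 tcp [0.45744242 0.30789039 0.08456587] grip 0.1132288656585736 ft [1.4 1.4 1.7]
plate in rest mm [-1.2 -5.4  0.8] x/z angle deg [0.55 1.5 ] toolz [-0.001 -0.341 -0.94 ] toolx [ 1.    -0.026  0.009]
```

Emit:
{"name": "play_rows", "arguments": {"plan": [{"tx": 0,"ty": 0,"tz": -0.5,"wx": 0,"wy": 0,"wz": 0,"jaw": 0.15},{"tx": 0,"ty": 0,"tz": -0.5,"wx": 0,"wy": 0,"wz": 0,"jaw": 0.2},{"tx": 0,"ty": 0,"tz": -0.5,"wx": 0,"wy": 0,"wz": 0,"jaw": 0.3},{"tx": 0,"ty": 0,"tz": -0.5,"wx": 0,"wy": 0,"wz": 0,"jaw": 0.4},{"tx": 0,"ty": 0,"tz": -0.5,"wx": 0,"wy": 0,"wz": 0,"jaw": 0.4}], "force": 5}}

```text
t: 10.45
tool_pos: [0.4569, 0.3071, 0.0837]
tcp_rot: [0.174, 0.985, -0.014, 0.001]
ft_force: [-0.1, 0.9, 0.4]
gripper_width: 0.398
```

Run:
```python
from tgt import *
s,c,(rx,ry,rz,cz)=rep()
d=(cloud(c).reshape(-1,3)-cz)@np.c_[rx,ry,rz]*1000
k=(abs(d[:,0])<28)&(d[:,1]>-20)&(d[:,1]<15)
for lo in range(48,100,6):
    b=d[k&(d[:,2]>=lo)&(d[:,2]<lo+6)]
    if len(b): print(lo,len(b),np.percentile(b[:,1],[5,50,95]).round(1))
save(c,'s3',(150,240,260,330),6)
```

```text
10.5 tcp [0.45694579 0.30718546 0.083709  ] grip 0.39685287078456494 ft [0.2 0.5 0.1]
plate in rest mm [-1.7 -5.9 -0.3] x/z angle deg [0.51 1.48] toolz [-0.002 -0.342 -0.94 ] toolx [ 1.    -0.027  0.008]
48 43 [0.  3.  6.5]
54 15 [-0.3  0.2  1. ]
60 16 [-0.1  0.3 12.6]
66 18 [-0.6  0.2 13.5]
72 17 [-0.6  0.3 12.2]
78 12 [-0.1  0.2 12.4]
84 13 [-0.1  0.5 13.6]
90 24 [-9.1 -3.1  0.9]
96 31 [-8.2 -5.1  1.1]
```

View pics/s3.png

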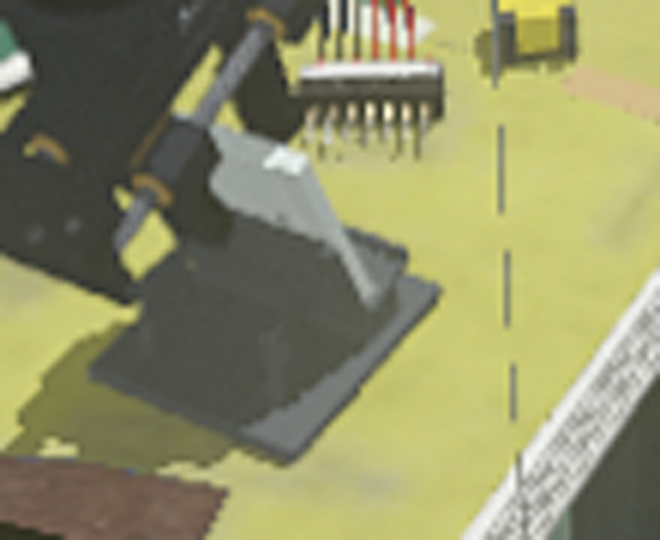

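The plate is released and flush: its rear face is 0.2 mm off the back along its whole height. I retract along the plate.

Emit:
{"name": "play_rows", "arguments": {"plan": [{"tx": 0,"ty": 7,"tz": 19,"wx": 0,"wy": 0,"wz": 0,"jaw": 0.4},{"tx": 0,"ty": 21,"tz": 57,"wx": 0,"wy": 0,"wz": 0,"jaw": 0.4},{"tx": 0,"ty": 36,"tz": 98,"wx": 0,"wy": 0,"wz": 0,"jaw": 0.4},{"tx": -20,"ty": 36,"tz": 145,"wx": 0,"wy": 0,"wz": 0,"jaw": 0.4},{"tx": -40,"ty": 36,"tz": 185,"wx": 0,"wy": 0,"wz": 0,"jaw": 0.4}]}}

```text
t: 11.05
tool_pos: [0.4169, 0.3437, 0.2708]
tcp_rot: [0.173, 0.985, -0.014, 0.002]
ft_force: [0.6, 0.6, 0.5]
gripper_width: 0.396
```

Run:
```python
from tgt import *
s,c,(rx,ry,rz,cz)=rep()
d=(cloud(c).reshape(-1,3)-cz)@np.c_[rx,ry,rz]*1000
k=(abs(d[:,0])<50)&(d[:,1]>-20)&(d[:,1]<10)
for lo in range(54,100,6):
    b=d[k&(d[:,2]>=lo)&(d[:,2]<lo+6)]
    if len(b): print(lo,len(b),'y',np.percentile(b[:,1],[5,50,95]).round(1),'x',np.percentile(b[:,0],[2,98]).round(1))
q=d[k&(d[:,2]>60)&(d[:,2]<110)]; print('top z',np.percentile(q[:,2],[98,100]))
save(c,'s4',(140,150,340,340),4)
P=np.r_[cloud(c).reshape(-1,3),cloud(capture('top')).reshape(-1,3)]
for c0 in ([.4847,-.0194],[.4671,-.1180],[.4445,-.2456]):
    m=(np.linalg.norm(P[:,:2]-c0,axis=1)<.05)&(P[:,2]>.1)&(P[:,2]<.112); print(c0,m.sum(),P[m].mean(0).round(4))
```

```text
11.1 tcp [0.41638193 0.3456243  0.27860882] grip 0.3991548878011444 ft [-0.5  0.3  4.2]
plate in rest mm [-42.8 -37.  195.6] x/z angle deg [0.85 1.68] toolz [ 0.005 -0.335 -0.942] toolx [ 1.    -0.026  0.014]
54 36 y [-6.  -0.2  0.5] x [-41.4  35.9]
60 37 y [-3.4 -0.2  0.9] x [-40.4  33.4]
66 37 y [-5.1 -0.1  1.2] x [-41.4  36.9]
72 38 y [-5.5 -0.2  1.1] x [-41.3  33.8]
78 42 y [-4.9 -0.3  0.7] x [-40.9  37.3]
84 36 y [-4.7  0.   0.8] x [-41.4  34.3]
90 95 y [-8.2 -1.8  0.7] x [-40.2  34.4]
96 58 y [-8.6 -4.5 -0.4] x [-40.6  36.4]
top z [97.88236309 98.97825069]
[0.4847, -0.0194] 120 [ 0.484  -0.0182  0.1042]
[0.4671, -0.118] 121 [ 0.4651 -0.1163  0.1049]
[0.4445, -0.2456] 112 [ 0.4437 -0.2441  0.105 ]
```

View pics/s4.png

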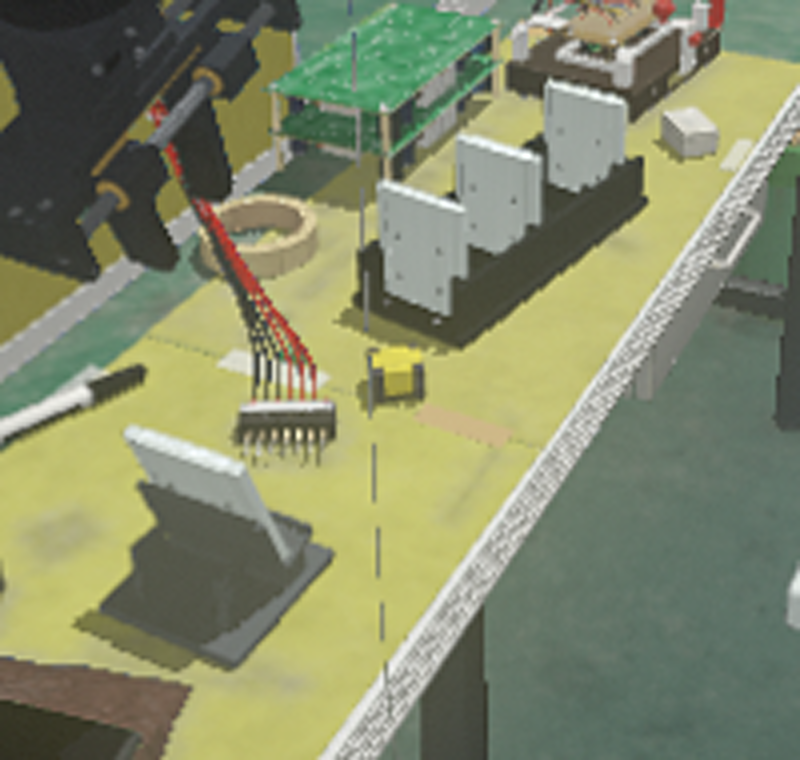

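The plate leans flush on the rest at (215,510), the other three stand in the rack, and the gripper is clear. I hand the job in.

Run:
```python
from h import *
capture('scene'); s=observe(); print(s['t'],s['ft_force'],abs(s['joint_velocities']).max()); print(finish_job())
```

```text
11.25 [ 0.61649595 -0.11841954 -0.88118102] 0.043558856537726
the job is handed in; nothing more can be done
None
```

The plate that matches the sample is now leaning on the rest, and the job was handed in at about 11.3 s. `finish_job()` gives no verdict, so what follows comes from my own checks.

**Finding the match:** pinching the sample gave an opening of 0.112, about 9.8 mm, so it is one of the 10 mm plates. The plate in the bay at y = -0.050 felt the same (0.110–0.114). The other two measured about 12–13 mm by camera depth, and I did not pinch them.

**Placing:** I drew that plate straight up out of its guides, tilted it to match the rest and lowered it onto the ledge. I then released it and backed off along the plate.

**Last checks:**

| Check | Result |
|---|---|
| Gap to the back | plate's rear face within about 0.3 mm, flush over its height |
| Centring | about 2–3 mm off mid-width |
| Lower edge | about 0 mm from the ledge by arm pose |
| Plate's top edge | read 98–99 mm by depth against 95 mm nominal; I took this as depth noise |
| Other three plates | within about 2 mm of where they started, standing upright in the picture |
| Bystanders | the pen, yellow transformer, pale tape and white module look unmoved; I did not measure them and did not check the green terminal block separately |
| Gripper | clear of everything, with wrist force about 1 N |

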